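# Turn the egg steamer down and hold the egg rack over the plate to drip

### The job

The eggs are cooked: first turn the steamer's heat dial down to the orange keep-warm dot, so that it stops steaming before you reach in, and only then lift the wire egg rack out of the well by its black grip. Carry it level to the white plate, every egg staying in its seat, and finish still holding it there to drip: level, at rest, centred over the plate, with its foot ring about 10 cm above the worktop. Leave the plate and the lid where they are.

Things in the scene. Friction and masses are not known exactly. Their poses are not given: they have to be found in the camera images.
- steamer: Fixed egg steamer, off-white, lid off: round body 190 mm wide, 72 mm high, with an open well (inner radius 86 mm); on its front (own -x side) a lower control deck 116 mm wide, top at 50 mm. Origin: on the worktop under the well's centre; z up. The rack rests on three tabs in the well, 60 mm above the worktop, 12 mm below the well's lip.
- dial (a joint): Heat dial angle, rad: 0 = pointer at the first (off) tick, grows clockwise seen from above, stop at 4.4. The orange keep-warm dot is at 1.20; the dial starts hotter, at 1.9 to 3.1. Stays where it is left (friction 0.03 N m). In the steamer's frame the pointer's direction, counter-clockwise from +x, is 2.356 minus this value.
- dial_axis (a point): On the vertical axis of the heat dial, 68 mm above the worktop, 150 mm from the steamer's origin along its -x. Grey skirt 51 mm wide, top at 57 mm, with an upright grip bar across it 44 mm long, 13 mm thick, flat sides from 57 to 81 mm above the worktop; the white line on one half of the bar is the pointer. The point's axes are the steamer's.
- keep_warm_mark (a point): Centre of the orange dot (9 mm wide) on the black scale plate round the dial: the keep-warm mark, 38.5 mm from the dial's axis, 51 mm above the worktop.
- egg_rack: Loose wire egg rack (0.13 to 0.21 kg, three 58 g eggs besides) in the well, 156 mm wide over its foot ring. Origin: centre of the ring's underside; z up. Four wire seats at (+-32.5, +-32.5) mm; that at (+32.5, -32.5) is empty, so the load is off centre. Egg tops 65 mm above the origin. A 7 mm stem on the axis carries the grip. Play in the well about 7 mm.
- rack_grip (a point): Centre of the rack's black grip, on its axis 92 mm above its origin: an upright bar 48 mm long along the rack's y, 14 mm thick along its x, 26 mm high (79 to 105 mm above the rack's origin). Axes as the rack's.
- plate: Loose white round drip plate, shallow, ceramic, 230 mm wide, 24 mm high. Origin: centre of its underside, on the worktop.
- knife_stand: Fixed black knife stand with upright knives at the back of the worktop, a tall obstacle: about 0.33 m high, 0.12 m wide in y, reaching about 0.11 m from its origin towards the robot. Origin: on the worktop under its middle.
- lid: The steamer's loose clear dome lid with grey rim and knob, 181 mm wide, 96 mm high, rim down on the worktop towards the back. Leave it alone. Origin: centre of its underside.
- egg_0_middle (a point): Middle of the widest girth of brown egg 0 (44 mm wide, 57 mm long), 22 mm above its blunt end; it stands loose, blunt end down, in seat 0 of the rack.
- seat_0 (a point): Where the middle of egg 0 is while it sits in its seat: (+32.5, +32.5) mm from the rack's axis in x, y, 30 mm above the rack's origin. The seat is a plain ring of 3.6 mm wire, 33 mm across, 19 mm below this point.
- egg_1_middle (a point): Middle of the widest girth of brown egg 1 (44 mm wide, 57 mm long), 22 mm above its blunt end; it stands loose, blunt end down, in seat 1 of the rack.
- seat_1 (a point): Where the middle of egg 1 is while it sits in its seat: (-32.5, +32.5) mm from the rack's axis in x, y, 30 mm above the rack's origin. The seat is a plain ring of 3.6 mm wire, 33 mm across, 19 mm below this point.
- egg_2_middle (a point): Middle of the widest girth of brown egg 2 (44 mm wide, 57 mm long), 22 mm above its blunt end; it stands loose, blunt end down, in seat 2 of the rack.
- seat_2 (a point): Where the middle of egg 2 is while it sits in its seat: (-32.5, -32.5) mm from the rack's axis in x, y, 30 mm above the rack's origin. The seat is a plain ring of 3.6 mm wire, 33 mm across, 19 mm below this point.
Not all that is in view belongs to the job. Leave any blue look-alike of the part that bears egg_0_middle alone.

How it is judged:
On the way, in this order (a step that is already met when the one before it is completed fails the run):
1. the dial stands at the keep-warm dot and is let go, the rack still in the well (value of joint dial between 1.05 and 1.35 rad and height (world z) of egg_rack below 0.066 m and contact force between the fingers and steamer below 0.3 N), for 0.3 s.
2. the rack is lifted clear of the steamer by its grip with every egg in its seat (height (world z) of egg_rack above 0.08 m and contact force between the fingers and egg_rack above 1 N and distance between the grasp point and rack_grip below 0.045 m and distance between egg_0_middle and seat_0 below 0.01 m and distance between egg_1_middle and seat_1 below 0.01 m and distance between egg_2_middle and seat_2 below 0.01 m), for 0.2 s.
At the end, for the whole second after the job is handed in: Dial within 0.15 rad of the dot. Rack held by the fingers, 70 to 140 mm above the worktop, within 30 mm of the plate's axis, tilt under 0.10 rad, at rest, touching neither plate nor steamer. Each egg within 10 mm of its place. Plate and lid moved under 20 mm (value of joint dial between 1.05 and 1.35 rad and distance between egg_0_middle and seat_0 below 0.01 m and distance between egg_1_middle and seat_1 below 0.01 m and distance between egg_2_middle and seat_2 below 0.01 m and horizontal distance between egg_rack and plate below 0.03 m and height (world z) of egg_rack between 0.07 and 0.14 m and angle between egg_rack's own z axis and vertical below 0.1 rad and linear speed of egg_rack below 0.02 m/s and angular speed of egg_rack below 0.15 rad/s and contact force between the fingers and egg_rack above 1 N and contact force between egg_rack and plate below 0.1 N and contact force between egg_rack and steamer below 0.1 N and distance of each of plate, lid from where it was at the start of the episode below 0.02 m); the arm keeps its last pose, push and grip.
It fails at once if the rack is tipped more than about 20 degrees (angle between egg_rack's own z axis and vertical above 0.35 rad).
It fails at once if an egg leaves its seat (distance between egg_0_middle and seat_0 above 0.018 m or distance between egg_1_middle and seat_1 above 0.018 m or distance between egg_2_middle and seat_2 above 0.018 m).
It fails at once if the plate is knocked about (distance of plate from where it was at the start of the episode above 0.04 m).
It fails at once if the lid is knocked about (distance of lid from where it was at the start of the episode above 0.04 m).
It also fails if it takes over 67 s, if anything falls off the work surface, if the arm or the gripper's body presses on something with over 40 N, if the wrist force passes 120 N, or if a joint passes its speed limit or range.

### The arm

A 7-joint arm with a two-finger parallel gripper is mounted at the origin on a cart in front of the work surface, level with it; the furniture and walls round the work are solid. World frame = base frame: x ahead of the robot, y to its left, z up, the work surface at z = 0. Lengths are in m, angles in rad, forces in N, time in s.
With the tool pointing down it reaches from about 0.425 to 0.875 m from the base axis. Payload 4.7 kg.
Tool frame: the origin (TCP) lies midway between the tips of the shut fingers; the grasp point (between the pads) lies 19 mm behind it; z points along the fingers, y is the line along which they close (so a half turn about z gives the same grasp; the last joint's range is limited). The gripper opens to 87 mm and grips with 3 to 60 N. Pads are 19 mm wide; open, the fingers measure 117 mm over their backs; the gripper's body (75 mm by 190 mm) begins 51 mm behind the grasp point.
Start: joints at [0.014, 0.321, -0.07, 1.45, 0.023, 1.371, -0.057], TCP at [0.65, -0, 0.223] pointing down, gripper open.
Joint ranges: [-2.86, 2.86], [-0.3, 2.09], [-1.38, 1.24], [0.06, 2.45], [-1.56, 4.7], [0.09, 2.05], [-2.69, 2.69]. Speed limits (rad/s): [2.57, 2.57, 3.14, 3.14, 3.14, 3.14, 3.14].

### API

Orientations are given as a rotation vector (axis times angle).
In Python, from bench import ctrl gives the robot as it stands. The module is installed in compiled form; this text tells all that it offers.
- The arm moves only by the shell command python3 -m handwheel 'ROWS' [FORCE]. ROWS is JSON, a list of rows, each a list of 7 numbers: the finger opening in m, from 0 to 0.087, then the shift along the tool's x, y, z in m, then the turn, a rotation vector about the tool's x, y, z in degrees. A call has 1 to 12 rows; each row shifts and turns the commanded pose from where the row before left it, along the tool's axes as they then stand; what a row does not reach is not made up. A row lasts 1/8 s, in which the tool goes at most 62.5 mm and 10.7 degrees, less where a joint would pass 70% of its speed; a pose out of reach is approached as far as the arm can. A call is refused whole if a number of a shift passes 0.0625 or a number of a turn 10.7, either way. A call with a gripper value outside its range is refused whole. The fingers move at their own pace and stop on an object; FORCE is the grip in N (left out, the last holds). Time passes only in rows, so rows that do not move let the fingers close. It gives the time, the measured TCP pose, the force, the opening and the grip force at its end, in the units of the state.
- ctrl.get_state(): the state, without advancing time (a new reading comes with each control period).
- ctrl.get_image(name): name is "scene" or "side" or "wrist"; returns (picture, depth): 384x512x3 uint8, blue, green, red; 384x512 float32, m along the optical axis (not along the pixel's ray), 0 where there is no reading.
- ctrl.camera_info(name): a dict with "intrinsics" (3x3 intrinsics, pixels), "R" (3x3) and "t" (3): a world point X has camera coordinates R X + t. Camera axes: x right, y down, z forward; pixel columns grow to the right and rows downward; lengths in m; the calibration is good to about 2 mm. A picture is of the moment at which its call begins: read the wrist's pose just before it. camera_info takes no time and is no camera call; for the wrist camera it gives the pose at the moment of the call.
- ctrl.close_job(): hands the job in; it is judged then, once.
The state is a dict: "time": time; "joint_positions": joint angles; "qd": joint speeds; "joint_torque": joint torques, N m; "position": TCP position; "tool_rot": TCP orientation; "ft_force": force on the tool from outside, world axes, zero at the start; "torque": the same for the moment, N m; "grip_width": opening from 0.0 (shut) to 1.0 (fully open); "grip_force": force on a finger pad.
Only numpy, scipy, OpenCV 4.12 (cv2) and the standard library are available. Lean on these libraries where they do the work, as an engineer would, in place of code of your own. Each camera call takes 0.05 s, during which the arm holds its last target. There are 200 camera calls.

## Working session

There is one attempt and no reset: what is moved stays moved. The work goes in short steps, Python scripts to look and compute and a shell command to move; the robot and the scene stay as the last step left them, time stands still between calls to the robot, and variables do not carry over. Pictures are saved under pics/ and viewed, at most 10 in all, crops included, and the job is handed in when it is done.

```bash
mkdir -p pics; cat > h.py <<'E'
import numpy as np, cv2
from scipy.spatial.transform import Rotation as Ro
from bench import ctrl
def shot(n):
    ci=ctrl.camera_info(n); im,d=ctrl.get_image(n)
    return im,d,(np.array(ci["intrinsics"]),np.array(ci["R"]),np.array(ci["t"]))
def ray(c,uv,z):
    K,R,t=c; uv=np.atleast_2d(np.array(uv,float))
    r=(np.linalg.inv(K)@np.c_[uv,np.ones(len(uv))].T).T@R; o=-R.T@t
    return o+r*((z-o[2])/r[:,2])[:,None]
def cloud(d,c):
    K,R,t=c; v,u=np.indices(d.shape)
    p=np.stack([(u-K[0,2])/K[0,0]*d,(v-K[1,2])/K[1,1]*d,d],-1)
    return (p-t)@R
def proj(c,X):
    K,R,t=c; q=(K@(R@np.atleast_2d(X).T+t[:,None])).T; return q[:,:2]/q[:,2:]
def rel(target_p, yaw):
    """shift in tool axes and turn (deg, tool z) to point-down pose with tool y at world angle yaw"""
    s=ctrl.get_state(); R=Ro.from_rotvec(s["tool_rot"]).as_matrix()
    y=np.array([np.cos(yaw),np.sin(yaw),0]); z=np.array([0,0,-1.]); 
    best=min((Ro.from_matrix(R.T@np.c_[np.cross(q,z),q,z]).as_rotvec(degrees=True) for q in (y,-y)),key=np.linalg.norm)
    print("pos",np.round(s["position"],4),"shift mm",np.round(1000*R.T@(np.array(target_p)-s["position"]),1),"turn",np.round(best,2),"q7",round(s["joint_positions"][6],3),"t",round(s["time"],2))
E
python3 - <<'E'
from h import *
for n in("scene","side","wrist"):
    im,d,c=shot(n); cv2.imwrite(f"pics/{n}.png",im); np.savez(f"/tmp/{n}.npz",im=im,d=d,K=c[0],R=c[1],t=c[2])
    print(n,np.round(-c[1].T@c[2],3))
a=cv2.imread("pics/scene.png");b=cv2.imread("pics/side.png")
cv2.imwrite("pics/a.png",cv2.resize(a,(800,600)));
E
```

```text
scene [-0.231  0.605  0.61 ]
side [0.175 0.953 0.528]
wrist [0.65  0.066 0.384]
```

View pics/a.png

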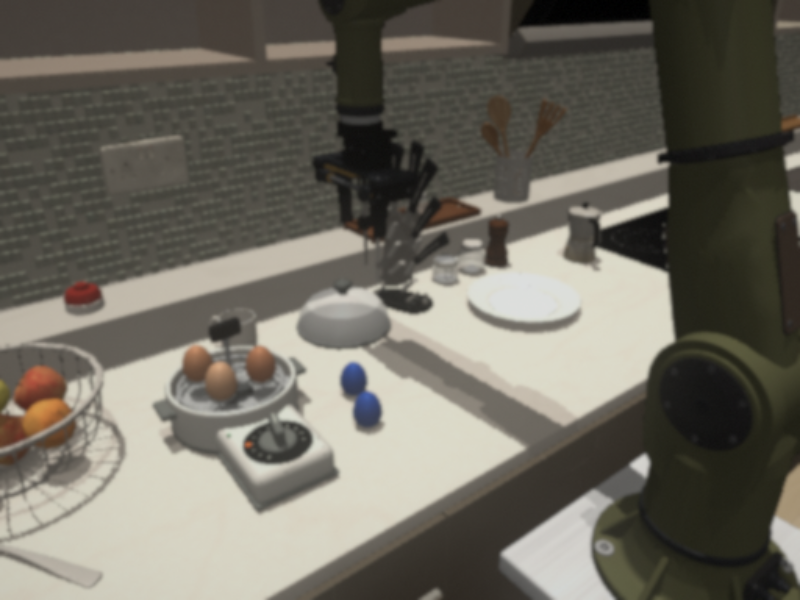

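View pics/wrist.png

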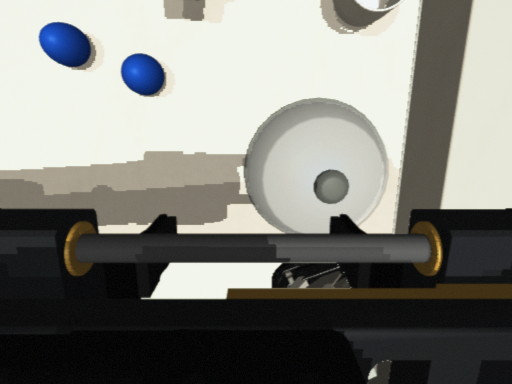

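Scene view: the steamer is at about (230,400), with its deck and dial at (278,440), the plate at (525,300), the lid at (345,315) and the knife stand at (400,250). Two blue eggs at (353,380) and (367,410) are look-alikes to leave alone. In the wrist view only the lid (315,170) and the blue eggs show.

```bash
python3 - <<'E'
from h import *
for n in("scene","side"):
    f=np.load(f"/tmp/{n}.npz"); c=(f["K"],f["R"],f["t"]); im=f["im"]; P=cloud(f["d"],c); ok=f["d"]>0
    hsv=cv2.cvtColor(im,cv2.COLOR_BGR2HSV)
    cv2.imwrite(f"pics/{n}_b.png",im)
    H,S,V=[hsv[...,i].astype(int) for i in range(3)]
    x,y,z=P[...,0],P[...,1],P[...,2]
    tab=ok&(x>.3)&(x<.95)&(abs(y)<.9)
    for nm,m in dict(rim=tab&(z>.066)&(z<.076)&(y>.1),deck=tab&(abs(z-.05)<.006)&(y>.1),plate=tab&(z>.008)&(z<.03)&(y<0)&(S<60)&(V>140),
        orange=tab&(H<16)&(S>140)&(V>120)&(abs(z-.051)<.012)&(y>.1),eggs=tab&(H<20)&(S>80)&(z>.07)&(z<.14)&(y>.1),
        grip=tab&(V<80)&(z>.135)&(z<.17)&(y>.1),lid=tab&(z>.04)&(z<.1)&(abs(y)<.15)&(x>.6)).items():
        lab=cv2.connectedComponentsWithStats(m.astype(np.uint8))
        for i in range(1,lab[0]):
            if lab[2][i,4]>12:
                q=P[lab[1]==i]; print(n,nm,lab[2][i,4],np.round(lab[3][i]),"med",np.round(np.median(q,0),3),"lo",np.round(q.min(0),3),"hi",np.round(q.max(0),3))
E
```

```text
scene rim 432 [100. 202.] med [0.839 0.308 0.071] lo [0.834 0.101 0.066] hi [0.845 0.466 0.076]
scene rim 14 [142. 200.] med [0.793 0.207 0.067] lo [0.764 0.192 0.066] hi [0.801 0.225 0.069]
scene rim 49 [154. 222.] med [0.654 0.238 0.071] lo [0.644 0.219 0.066] hi [0.664 0.254 0.074]
scene rim 15 [ 28. 224.] med [0.84  0.484 0.068] lo [0.832 0.475 0.066] hi [0.843 0.489 0.071]
scene rim 31 [138. 224.] med [0.668 0.272 0.071] lo [0.663 0.26  0.067] hi [0.674 0.283 0.074]
scene rim 543 [147. 253.] med [0.522 0.322 0.071] lo [0.487 0.194 0.066] hi [0.66  0.381 0.075]
scene rim 42 [ 18. 226.] med [0.84  0.506 0.07 ] lo [0.835 0.493 0.066] hi [0.843 0.518 0.075]
scene rim 44 [  5. 229.] med [0.839 0.533 0.072] lo [0.835 0.522 0.066] hi [0.843 0.545 0.076]
scene rim 15 [151. 228.] med [0.631 0.255 0.073] lo [0.624 0.245 0.068] hi [0.637 0.266 0.074]
scene rim 15 [152. 234.] med [0.603 0.266 0.072] lo [0.601 0.256 0.068] hi [0.609 0.274 0.074]
scene rim 35 [167. 244.] med [0.541 0.256 0.073] lo [0.535 0.238 0.066] hi [0.567 0.271 0.076]
scene rim 25 [125. 244.] med [0.599 0.334 0.073] lo [
[... 8401 characters left out ...]
.748 0.561 0.11 ]
side eggs 734 [123. 306.] med [0.61  0.537 0.089] lo [0.59  0.496 0.07 ] hi [0.652 0.555 0.104]
side eggs 507 [ 81. 323.] med [0.655 0.592 0.077] lo [0.638 0.55  0.07 ] hi [0.69  0.609 0.102]
side eggs 1277 [ 33. 339.] med [0.685 0.657 0.092] lo [0.666 0.619 0.07 ] hi [0.721 0.68  0.106]
side grip 157 [203. 224.] med [0.578 0.298 0.155] lo [0.574 0.265 0.136] hi [0.59  0.312 0.164]
side lid 1788 [169. 195.] med [0.856 0.023 0.087] lo [ 0.812 -0.15   0.04 ] hi [0.95 0.15 0.1 ]
side lid 356 [228. 188.] med [ 0.733 -0.133  0.072] lo [ 0.687 -0.149  0.042] hi [ 0.784 -0.108  0.1  ]
side lid 786 [212. 208.] med [0.714 0.02  0.057] lo [ 0.654 -0.138  0.04 ] hi [0.794 0.07  0.098]
```

View pics/side.png

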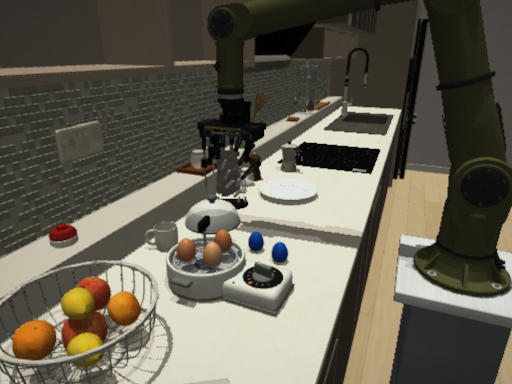

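Side view: the steamer is at (206,265), with the grip at (203,224), the dial at (263,275) and the plate at (288,190). Estimates are steamer about (0.578, 0.290), dial about (0.43, 0.30) and plate about (0.578, -0.343). Next I'll work out the move to bring the wrist camera above the dial.

```bash
python3 - <<'E'
from h import *
c=ctrl.camera_info("wrist"); print(np.round(np.array(c["R"]),3), np.round(np.array(c["intrinsics"]),1))
s=ctrl.get_state(); print(np.round(Ro.from_rotvec(s["tool_rot"]).as_matrix(),3))
rel([.48,.18,.30],np.pi/2)
E
```

```text
[[ 1.    -0.001 -0.001]
 [-0.    -0.97   0.241]
 [-0.001 -0.241 -0.97 ]] [[302.2   0.  252.9]
 [  0.  302.2 189.6]
 [  0.    0.    1. ]]
[[ 0.     1.    -0.001]
 [ 1.    -0.    -0.   ]
 [-0.    -0.001 -1.   ]]
pos [ 0.6496 -0.      0.2217] shift mm [ 180.  -169.7  -78. ] turn [-6.e-02  7.e-02  9.e+01] q7 -0.057 t 0.15
```

```bash
python3 -m handwheel '[[0.087,0.04,-0.03,-0.02,0,0,0],[0.087,0.04,-0.03,-0.02,0,0,0],[0.087,0.04,-0.03,-0.02,0,0,0],[0.087,0.04,-0.03,-0.02,0,0,0],[0.087,0.04,-0.02,0,0,0,0],[0.087,0.03,-0.01,0,0,0,0],[0.087,0,0,0,0,0,0],[0.087,0,0,0,0,0,0]]' && python3 - <<'E'
from h import *
im,d,c=shot("wrist"); cv2.imwrite("pics/w2.png",im); np.savez("/tmp/w2.npz",im=im,d=d,K=c[0],R=c[1],t=c[2])
E
```

```text
time: 1.15
position: [0.5004, 0.2289, 0.3023]
tool_rot: [2.222, 2.22, -0.001]
ft_force: [0.1, -0.4, 0.2]
grip_width: 1.003
grip_force: 0.0
```

View pics/w2.png

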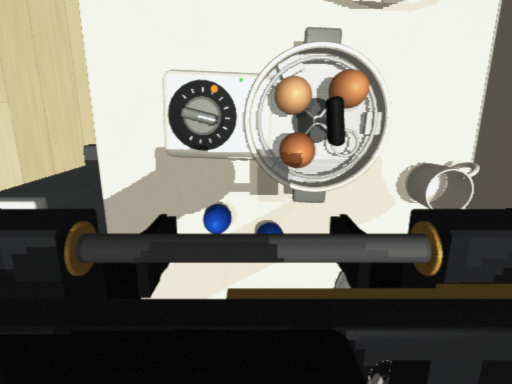

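Wrist view: the dial is at (204,116), with its bar running left to right and tilted slightly down to the right. The orange dot is at (214,89), the well is centred near (318,116), and the black grip (336,121) runs along image-vertical. The brown eggs are at (293,95), (350,88) and (297,150), so the empty seat is bottom right, at rack (+,-). The blue eggs at (217,218) and (269,235) lie on the worktop and stay put.

```bash
cat > m.py <<'E'
from h import *
def pca(q):
    m=q.mean(0); w,v=np.linalg.eigh(np.cov((q-m).T)); return m,np.degrees(np.arctan2(*v[::-1,1])),4*np.sqrt(w)
def meas(im,d,c):
    P=cloud(d,c); hsv=cv2.cvtColor(im,cv2.COLOR_BGR2HSV); H,S,V=[hsv[...,i].astype(int) for i in range(3)]
    x,y,z=P[...,0],P[...,1],P[...,2]; ok=d>0
    D=np.array([.43,.295])
    near=ok&(np.hypot(x-D[0],y-D[1])<.05)
    bar=near&(z>.072)&(z<.09); print("bar",bar.sum(),*[np.round(k,4) for k in pca(P[bar][:,:2])],"z",np.median(z[bar]))
    cnt,_=cv2.findContours(((V<70)&near&(z>.04)).astype(np.uint8),0,2)
    k=max(cnt,key=cv2.contourArea); e=cv2.minEnclosingCircle(k); e2=cv2.fitEllipse(k); print("plate circle -> ",np.round(ray(c,[e[0],e2[0]],.051),4),"r",e[1])
    o=(H>5)&(H<18)&(S>150)&(V>130)&near; v,u=np.nonzero(o); print("orange",len(u),np.round([u.mean(),v.mean()],1),np.round(ray(c,[u.mean(),v.mean()],.051),4))
    g=ok&(V<60)&(z>.15)&(z<.18)&(np.hypot(x-.578,y-.29)<.06); print("grip",g.sum(),*[np.round(k,4) for k in pca(P[g][:,:2])],"z",np.median(z[g]))
    r=ok&(abs(z-.072)<.004)&(abs(np.hypot(x-.578,y-.292)-.091)<.008); q=P[r][:,:2]
    s=np.linalg.lstsq(np.c_[2*q,np.ones(len(q))],(q**2).sum(1),rcond=None)[0]; print("rim",r.sum(),np.round(s[:2],4),"r",np.sqrt(s[2]+s[0]**2+s[1]**2))
    return P
E
python3 - <<'E'
from m import *
f=np.load("/tmp/w2.npz"); im=f["im"]; c=(f["K"],f["R"],f["t"])
P=meas(im,f["d"],c)
cv2.imwrite("pics/w2c.png",cv2.resize(im[55:195,150:400],None,fx=3.2,fy=3.2,interpolation=cv2.INTER_CUBIC))
f=np.load("/tmp/scene.npz"); 
E
```

```text
bar 378 [0.4329 0.2939] 165.5365 [0.0148 0.05  ] z 0.08085567759439422
plate circle ->  [[0.1985 0.0327 0.051 ]
 [0.1161 0.0258 0.051 ]] r 99.50643157958984
orange 26 [214.1  87.9] [[0.4498 0.3287 0.051 ]]
grip 759 [0.5803 0.2894] 95.847 [0.0158 0.0515] z 0.16411701772548654
rim 2529 [0.5807 0.2879] r 0.08957847538803301
```

View pics/w2c.png

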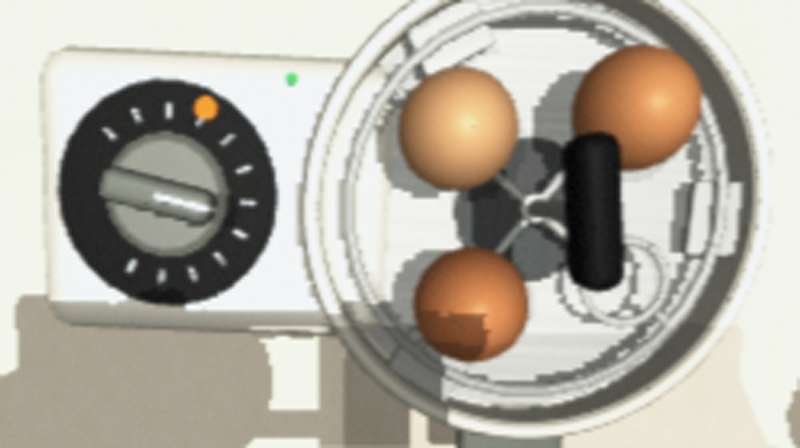

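The white pointer line is on the right half of the bar, at about (182,203) in the crop. That puts the pointer at -14.5° in world, so the dial reads about 2.57. The orange dot is 38.7 mm from the axis at +64.1°, which matches the stated 38.5 mm and gives a steamer yaw of about -2°. The dial therefore needs +78.6° counter-clockwise. The brown-egg rack in the steamer is the one meant; the blue eggs are elsewhere.

```bash
python3 - <<'E'
from h import *
s=ctrl.get_state(); print(np.round(s["joint_positions"],2))
rel([.433,.294,.15],np.radians(-104.5)); rel([.433,.294,.15],np.radians(-30))
E
python3 -m handwheel '[[0.035,0.01,-0.01,0,0,0,10],[0.035,0,0,0,0,0,10],[0.035,0,0,0,0,0,10],[0.035,0,0,0,0,0,10]]'
python3 -c "
from h import *
s=ctrl.get_state(); print(np.round(s['joint_positions'],2)); rel([.433,.294,.15],np.radians(-104.5))"
```

```text
[-0.25  0.09 -0.25  1.57  0.02  1.49 -0.5 ]
pos [0.5006 0.2284 0.3022] shift mm [ 65.6 -67.7 152.2] turn [-5.000e-02  4.000e-02 -7.562e+01] q7 -0.497 t 1.2
pos [0.5006 0.2284 0.3022] shift mm [ 65.6 -67.7 152.2] turn [1.000e-02 6.000e-02 2.988e+01] q7 -0.497 t 1.2
time: 1.7
position: [0.4908, 0.2383, 0.3024]
tool_rot: [2.853, 1.315, -0.001]
ft_force: [-0.6, 0.7, -1.2]
grip_width: 0.631
grip_force: 0.0
[-0.29  0.08 -0.23  1.58  0.02  1.48 -1.22]
pos [0.4908 0.2383 0.3024] shift mm [  4.9 -80.2 152.4] turn [3.000e-02 2.000e-02 6.401e+01] q7 -1.223 t 1.7
```

```bash
python3 -m handwheel '[[0.035,0,0,0,0,0,10],[0.035,0,0,0,0,0,10],[0.035,0,0,0,0,0,10],[0.035,0,0,0,0,0,10],[0.035,0,0,0,0,0,10],[0.035,0,0,0,0,0,10],[0.035,0,0,0,0,0,4],[0.035,0,0,0,0,0,0]]'
python3 -c "
from h import *
s=ctrl.get_state(); print(np.round(s['joint_positions'],2)); rel([.433,.294,.13],np.radians(-104.5))"
```

```text
time: 2.7
position: [0.4907, 0.2385, 0.3024]
tool_rot: [3.117, -0.385, -0.0]
ft_force: [0.4, 0.2, 1.0]
grip_width: 0.401
grip_force: 0.0
[-0.32  0.08 -0.19  1.58  0.02  1.48 -2.33]
pos [0.4907 0.2385 0.3024] shift mm [-69.5 -39.8 172.4] turn [ 0.03 -0.    0.41] q7 -2.331 t 2.7
```

```bash
python3 -m handwheel '[[0.035,-0.02,-0.01,0.03,0,0,0],[0.035,-0.02,-0.01,0.03,0,0,0],[0.035,-0.02,-0.01,0.03,0,0,0],[0.035,-0.0095,-0.0098,0.03,0,0,0],[0.035,0,0,0.03,0,0,0],[0.035,0,0,0.0224,0,0,0],[0.035,0,0,0,0,0,0]]'
python3 - <<'E'
from m import *
rel([.433,.294,.061],np.radians(-104.5))
im,d,c=shot("side")
P=cloud(d,c);b=(d>0)&(P[...,2]>.072)&(P[...,2]<.084)&(np.hypot(P[...,0]-.433,P[...,1]-.294)<.03)
print(b.sum(),np.round([P[b].min(0),P[b].max(0)],3)); meas(*shot("scene"))
E
```

```text
time: 3.58
position: [0.4314, 0.2939, 0.1284]
tool_rot: [3.115, -0.382, -0.005]
ft_force: [-0.1, 0.7, 1.3]
grip_width: 0.399
grip_force: 0.0
pos [0.4314 0.2939 0.1284] shift mm [ 1.7 -0.7 67.4] turn [0.18 0.15 0.5 ] q7 -2.495 t 3.58
98 [[0.411 0.283 0.072]
 [0.454 0.305 0.081]]
bar 108 [0.4275 0.2961] 167.2552 [0.0149 0.0528] z 0.08063090374161008
plate circle ->  [[ 1.2613 -0.1209  0.051 ]
 [ 1.3162 -0.1134  0.051 ]] r 113.06755828857422
orange 0 [nan nan] [[nan nan nan]]
grip 0 [nan nan] nan [nan nan] z nan
rim 375 [0.5798 0.2882] r 0.08998401503056427m.py:12: RuntimeWarning: Mean of empty slice.
  o=(H>5)&(H<18)&(S>150)&(V>130)&near; v,u=np.nonzero(o); print("orange",len(u),np.round([u.mean(),v.mean()],1),np.round(ray(c,[u.mean(),v.mean()],.051),4))
  ret = ret.dtype.type(ret / rcount)
m.py:3: RuntimeWarning: Mean of empty slice.
  m=q.mean(0); w,v=np.linalg.eigh(np.cov((q-m).T)); return m,np.degrees(np.arctan2(*v[::-1,1])),4*np.sqrt(w)
  ret = um.true_divide(
  avg = a.mean(axis, **keepdims_kw)
m.py:3: RuntimeWarning: Degrees of freedom <= 0 for slice
  m=q.mean(0); w,v=np.linalg.eigh(np.cov((q-m).T)); return m,np.degrees(np.arctan2(*v[::-1,1])),4*np.sqrt(w)
  c *= np.true_divide(1, fact)
  c *= np.true_divide(1, fact)
  return _methods._mean(a, axis=axis, dtype=dtype,
```

```bash
python3 -m handwheel '[[0.035,0.0015,0,0.02,0,0,0.5],[0.035,0,-0.0007,0.02,0,0,0],[0.035,0,0,0.015,0,0,0],[0.035,0,0,0.01,0,0,0],[0.035,0,0,0,0,0,0]]' 15
python3 -c "
from h import *
rel([.433,.294,.061],np.radians(-104.5))"
python3 -m handwheel '[[0.0,0,0,0,0,0,0],[0.0,0,0,0,0,0,0],[0.0,0,0,0,0,0,0],[0.0,0,0,0,0,0,0]]' 15
python3 -c "
from h import *
rel([.433,.294,.061],np.radians(-25.9))"
```

```text
time: 4.3
position: [0.4337, 0.2955, 0.0649]
tool_rot: [3.116, -0.396, -0.001]
ft_force: [-0.5, -0.6, 0.1]
grip_width: 0.4
grip_force: 0.0
pos [0.4337 0.2955 0.0649] shift mm [-0.3  1.7  3.9] turn [0.04 0.03 0.  ] q7 -2.524 t 4.3
time: 4.8
position: [0.4335, 0.2928, 0.0654]
tool_rot: [3.111, -0.398, -0.002]
ft_force: [-2.5, -5.8, 5.9]
grip_width: 0.148
grip_force: 15.0
pos [0.4335 0.2928 0.0654] shift mm [-0.8 -1.1  4.4] turn [  0.22   0.23 -78.66] q7 -2.524 t 4.8
```

```bash
python3 -m handwheel '[[0,0,0,0,0,0,-5],[0,0,0,0,0,0,-8],[0,0,0,0,0,0,-9],[0,0,0,0,0,0,-9],[0,0,0,0,0,0,-9],[0,0,0,0,0,0,-9],[0,0,0,0,0,0,-9],[0,0,0,0,0,0,-9],[0,0,0,0,0,0,-8],[0,0,0,0,0,0,-3.7],[0,0,0,0,0,0,0],[0,0,0,0,0,0,0]]' 15
python3 -c "
from h import *
rel([.433,.294,.061],np.radians(-25.9))"
```

```text
time: 6.3
position: [0.4331, 0.2937, 0.0654]
tool_rot: [2.66, 1.667, -0.006]
ft_force: [-3.6, -4.6, 6.5]
grip_width: 0.147
grip_force: 15.0
pos [0.4331 0.2937 0.0654] shift mm [ 0.3 -0.3  4.4] turn [-0.01  0.24  0.06] q7 -1.182 t 6.3
```

Turned; release with a small opening, rise, and check from above.

```bash
python3 -m handwheel '[[0.03,0,0,0,0,0,0],[0.03,0,0,0,0,0,0],[0.03,0,0,0,0,0,0],[0.03,0,0,-0.02,0,0,0],[0.03,0,0,-0.04,0,0,0],[0.03,0,0,-0.06,0,0,0],[0.03,0,0,-0.06,0,0,0],[0.03,0,0,-0.06,0,0,0],[0.03,0,0,0,0,0,0]]'
python3 - <<'E'
from h import *
c=ctrl.camera_info("wrist"); c=(np.array(c["intrinsics"]),np.array(c["R"]),np.array(c["t"]))
print(proj(c,[[.433,.294,.08],[.45,.329,.051],[.58,.289,.164]]))
rel([.50,.23,.302],np.radians(0)); rel([.5805,.2890,.30],np.radians(5.8))
E
```

```text
time: 7.42
position: [0.4358, 0.2977, 0.3109]
tool_rot: [2.661, 1.67, 0.017]
ft_force: [0.0, 0.3, 0.0]
grip_width: 0.343
grip_force: 0.0
[[251.65200459 171.35407097]
 [251.62080585 139.98491736]
 [385.28358623 127.41999235]]
pos [0.4358 0.2977 0.3109] shift mm [-33.1  87.2   9.1] turn [  0.44  -0.42 -25.78] q7 -1.113 t 7.42
pos [0.4358 0.2977 0.3109] shift mm [ 55.  134.   12.1] turn [  0.47  -0.4  -31.58] q7 -1.113 t 7.42
```

```bash
python3 - <<'E'
from m import *
im,d,c=shot("wrist")
try: meas(im,d,c)
except Exception as e: print(e)
P=cloud(d,c); z=P[...,2]
hsv=cv2.cvtColor(im,cv2.COLOR_BGR2HSV)
w=(d>0)&(z>.072)&(z<.09)&(np.hypot(P[...,0]-.433,P[...,1]-.294)<.03)&(hsv[...,1]<40)&(hsv[...,2]>215)
print("white line mean",w.sum(),P[w].mean(0))
E
```

```text
bar 304 [0.4325 0.2956] 64.8094 [0.0141 0.05  ] z 0.08100709613013024
plate circle ->  [[0.2598 0.0137 0.051 ]
 [0.2793 0.1255 0.051 ]] r 231.65609741210938
orange 35 [251.5 140.5] [[0.4495 0.3284 0.051 ]]
grip 768 [0.5797 0.2904] 96.1472 [0.0151 0.0535] z 0.16396678851747187
rim 2493 [0.5806 0.2884] r 0.08956047067391543
white line mean 7 [0.43837413 0.30704208 0.08234533]
```

The dial bar is now at 64.8° against 64.0° for the dot, with the white line on the dot's side, so the dial is done. Two wrist readings put the rack grip at (0.580, 0.290). Next I'll align over it.

```bash
python3 -m handwheel '[[0.06,0,0,0,0,0,-8],[0.06,0,0,0,0,0,-8],[0.06,0,0,0,0,0,-8],[0.06,0,0,0,0.4,-0.4,-7.6],[0.06,0,0,0,0,0,0]]'
python3 -c "
from h import *
rel([.580,.290,.30],np.radians(6))"
```

```text
time: 8.1
position: [0.4333, 0.2954, 0.3033]
tool_rot: [-2.107, -2.329, 0.02]
ft_force: [-0.0, 0.4, -0.9]
grip_width: 0.686
grip_force: 0.0
pos [0.4333 0.2954 0.3033] shift mm [-20.  145.5   2. ] turn [-0.58  0.44 -0.27] q7 -0.567 t 8.1
```

```bash
python3 -m handwheel '[[0.06,-0.005,0.03,0,-0.6,0.4,-0.3],[0.06,-0.005,0.03,0,0,0,0],[0.06,-0.005,0.03,0,0,0,0],[0.06,-0.005,0.03,0,0,0,0],[0.06,0,0.0255,0,0,0,0],[0.06,0,0,0.04,0,0,0],[0.06,0,0,0.04,0,0,0],[0.06,0,0,0,0,0,0]]'
python3 - <<'E'
from m import *
rel([.580,.290,.135],np.radians(6))
for n in("scene","side"):
    im,d,c=shot(n); P=cloud(d,c); V=im.max(2); g=(d>0)&(V<80)&(P[...,2]>.14)&(P[...,2]<.17)&(np.hypot(P[...,0]-.58,P[...,1]-.29)<.04)
    print(n,g.sum(),np.round([P[g].min(0),P[g].max(0)],4))
E
```

```text
time: 9.1
position: [0.5786, 0.2897, 0.2206]
tool_rot: [-2.101, -2.333, 0.009]
ft_force: [0.2, -0.2, 0.9]
grip_width: 0.689
grip_force: 0.0
pos [0.5786 0.2897 0.2206] shift mm [ 0.4  1.8 85.6] turn [-0.29  0.15 -0.01] q7 -0.488 t 9.1
scene 214 [[0.5716 0.2641 0.1403]
 [0.5867 0.3123 0.1659]]
side 148 [[0.574  0.2644 0.1402]
 [0.589  0.3123 0.1636]]
```

```bash
python3 -m handwheel '[[0.06,0,0.0018,0.025,-0.3,0.15,0],[0.06,0,0,0.025,0,0,0],[0.06,0,0,0.02,0,0,0],[0.06,0,0,0.0145,0,0,0],[0.06,0,0,0,0,0,0]]' 
python3 -c "
from h import *
rel([.580,.289,.135],np.radians(6))"
```

```text
time: 9.82
position: [0.5829, 0.2914, 0.1401]
tool_rot: [2.098, 2.334, 0.011]
ft_force: [0.3, 0.3, 1.0]
grip_width: 0.688
grip_force: 0.0
pos [0.5829 0.2914 0.1401] shift mm [-2.1 -3.1  5.1] turn [ 0.4  -0.15  0.09] q7 -0.501 t 9.82
```

```bash
python3 -m handwheel '[[0.06,-0.002,-0.003,0.004,0.3,-0.1,0],[0.06,0,0,0,0,0,0],[0.06,0,0,0,0,0,0]]' 
python3 -c "
from h import *
rel([.580,.289,.135],np.radians(6))"
python3 -m handwheel '[[0.02,0,0,0,0,0,0],[0.0,0,0,0,0,0,0],[0.0,0,0,0,0,0,0],[0.0,0,0,0,0,0,0],[0.0,0,0,0,0,0,0],[0.0,0,0,0,0,0,0]]' 40
python3 -c "
from h import *
rel([.580,.289,.135],np.radians(6))"
```

```text
time: 10.2
position: [0.5807, 0.2895, 0.1374]
tool_rot: [2.099, 2.335, 0.006]
ft_force: [0.2, 0.0, -0.5]
grip_width: 0.689
grip_force: 0.0
pos [0.5807 0.2895 0.1374] shift mm [-0.4 -0.8  2.4] turn [ 0.23 -0.09  0.09] q7 -0.5 t 10.2
time: 10.95
position: [0.5808, 0.2893, 0.1368]
tool_rot: [2.099, 2.335, 0.006]
ft_force: [2.5, 0.0, 0.5]
grip_width: 0.156
grip_force: 40.0
pos [0.5808 0.2893 0.1368] shift mm [-0.2 -0.8  1.8] turn [ 0.21 -0.08  0.09] q7 -0.5 t 10.95
```

Gripped at 13.6 mm. Now a gentle lift.

```bash
python3 -m handwheel '[[0,0,0,-0.002,0,0,0],[0,0,0,-0.004,0,0,0],[0,0,0,-0.006,0,0,0],[0,0,0,-0.009,0,0,0],[0,0,0,-0.012,0,0,0],[0,0,0,-0.015,0,0,0],[0,0,0,-0.015,0,0,0],[0,0,0,-0.015,0,0,0],[0,0,0,-0.012,0,0,0],[0,0,0,-0.007,0,0,0],[0,0,0,-0.003,0,0,0],[0,0,0,0,0,0,0]]' 
python3 - <<'E'
from h import *
rel([.52,0,.235],np.radians(6))
im,d,c=shot("side"); cv2.imwrite("pics/s3.png",cv2.resize(im[150:330,120:360],None,fx=3,fy=3))
E
```

```text
time: 12.45
position: [0.5801, 0.2891, 0.2366]
tool_rot: [2.099, 2.336, 0.004]
ft_force: [0.2, -0.5, -3.6]
grip_width: 0.159
grip_force: 40.0
pos [0.5801 0.2891 0.2366] shift mm [-281.1  -90.5    1. ] turn [ 0.16 -0.07  0.1 ] q7 -0.481 t 12.45
```

View pics/s3.png

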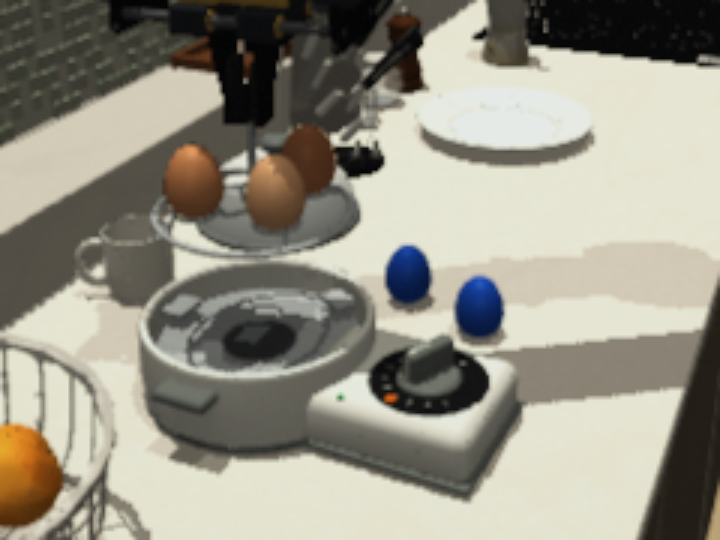

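The side view shows the rack clear of the steamer at (255,210), level, with all three eggs in their seats. Carry it along a path that bows toward the robot, away from the lid and knives.

```bash
python3 -m handwheel '[[0,-0.003,-0.001,0,0,0,0],[0,-0.006,-0.002,0,0,0,0],[0,-0.01,-0.003,0,0,0,0],[0,-0.014,-0.005,0,0,0,0],[0,-0.018,-0.006,0,0,0,0],[0,-0.02,-0.007,0,0,0,0],[0,-0.02,-0.007,0,0,0,0],[0,-0.02,-0.007,0,0,0,0],[0,-0.02,-0.007,0,0,0,0],[0,-0.02,-0.007,0,0,0,0],[0,-0.02,-0.007,0,0,0,0],[0,-0.02,-0.007,0,0,0,0]]' && python3 -m handwheel '[[0,-0.02,-0.006,0,0,0,0],[0,-0.02,-0.006,0,0,0,0],[0,-0.018,-0.005,0,0,0,0],[0,-0.015,-0.004,0,0,0,0],[0,-0.011,-0.002,0,0,0,0],[0,-0.007,-0.001,0,0,0,0],[0,-0.003,0,0,0,0,0],[0,0,0,0,0,0,0]]'
python3 -c "
from h import *
rel([.578,-.343,.235],np.radians(6)); print(np.round(ctrl.get_state()['joint_positions'],2))"
```

```text
time: 14.0
position: [0.5344, 0.0908, 0.2365]
tool_rot: [2.1, 2.335, 0.005]
ft_force: [-0.5, 0.7, -3.2]
grip_width: 0.155
grip_force: 40.0
time: 15.0
position: [0.5211, -0.0034, 0.2361]
tool_rot: [2.099, 2.336, 0.005]
ft_force: [-0.3, 0.2, -2.9]
grip_width: 0.161
grip_force: 40.0
pos [ 0.5211 -0.0034  0.2361] shift mm [-343.7   20.3    0.6] turn [ 0.18 -0.09  0.13] q7 0.057 t 15.0
[ 0.14  0.05 -0.19  1.74  0.01  1.35  0.06]
```

```bash
python3 -m handwheel '[[0,-0.003,0,0,0,0,0],[0,-0.006,0,0,0,0,0],[0,-0.01,0,0,0,0,0],[0,-0.014,0,0,0,0,0],[0,-0.018,0,0,0,0,0],[0,-0.02,0,0,0,0,0],[0,-0.02,0,0,0,0,0],[0,-0.02,0,0,0,0,0],[0,-0.02,0,0,0,0,0],[0,-0.02,0,0,0,0,0],[0,-0.02,0.001,0,0,0,0],[0,-0.02,0.002,0,0,0,0]]' && python3 -m handwheel '[[0,-0.02,0.002,0,0,0,0],[0,-0.02,0.003,0,0,0,0],[0,-0.02,0.003,0,0,0,0],[0,-0.02,0.003,0,0,0,0],[0,-0.02,0.003,0,0,0,0],[0,-0.018,0.002,0,0,0,0],[0,-0.014,0.001,0,0,0,0],[0,-0.01,0,0,0,0,0],[0,-0.007,0,0,0,0,0],[0,-0.003,0,0,0,0,0],[0,0,0,0,0,0,0],[0,0,0,0,0,0,0]]'
python3 - <<'E'
from h import *
rel([.578,-.343,.18],np.radians(6))
for n in("scene","side","wrist"):
    im,d,c=shot(n); P=cloud(d,c); z=P[...,2]; cv2.imwrite(f"pics/{n}4.png",im)
    m=(d>0)&(z>.017)&(z<.026)&(im.min(2)>110)&(np.hypot(P[...,0]-.578,P[...,1]+.343)<.125)&(np.hypot(P[...,0]-.578,P[...,1]+.343)>.10); q=P[m][:,:2]
    if m.sum()>20:
        s=np.linalg.lstsq(np.c_[2*q,np.ones(len(q))],(q**2).sum(1),rcond=None)[0]; print(n,"plate",m.sum(),np.round(s[:2],4),"r",np.sqrt(s[2]+s[0]**2+s[1]**2),q.min(0),q.max(0))
E
```

```text
time: 16.5
position: [0.5445, -0.1947, 0.2359]
tool_rot: [2.099, 2.336, 0.005]
ft_force: [0.4, -0.8, -2.6]
grip_width: 0.157
grip_force: 40.0
time: 18.0
position: [0.5775, -0.3421, 0.2359]
tool_rot: [2.099, 2.337, 0.006]
ft_force: [0.3, -0.2, -2.9]
grip_width: 0.158
grip_force: 40.0
pos [ 0.5775 -0.3421  0.2359] shift mm [-1.1  0.2 55.9] turn [ 0.19 -0.09  0.14] q7 0.616 t 18.0
scene plate 430 [ 0.5771 -0.3419] r 0.10844698585937249 [ 0.46261276 -0.45832697] [ 0.69269965 -0.22767674]
side plate 179 [ 0.5785 -0.3433] r 0.10940140918397666 [ 0.46537965 -0.46113229] [ 0.69157792 -0.22728244]
wrist plate 4102 [ 0.5772 -0.3422] r 0.10719997473448356 [ 0.4624014  -0.40371325] [ 0.69098794 -0.22853504]
```

View pics/scene4.png

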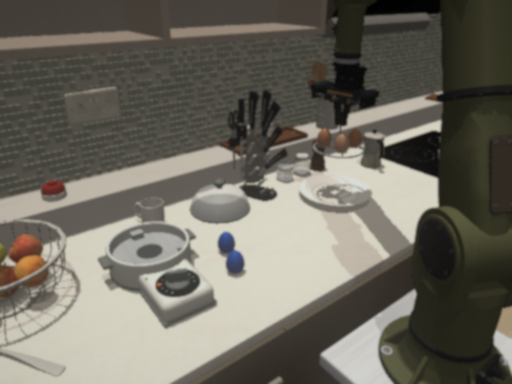

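The rack hangs over the plate at about (340,145) with all three eggs in place. All cameras put the plate at (0.577, -0.342). Lower it by about 58 mm.

```bash
python3 -m handwheel '[[0,0,0,0.002,0,0,0],[0,0,0,0.005,0,0,0],[0,0,0,0.008,0,0,0],[0,0,0,0.01,0,0,0],[0,0,0,0.01,0,0,0],[0,0,0,0.009,0,0,0],[0,0,0,0.007,0,0,0],[0,0,0,0.004,0,0,0],[0,0,0,0.002,0,0,0],[0,0,0,0,0,0,0],[0,0,0,0,0,0,0],[0,0,0,0,0,0,0]]'
python3 - <<'E'
from h import *
rel([.578,-.343,.178],np.radians(6))
for n in("scene","side"):
    im,d,c=shot(n); P=cloud(d,c); z=P[...,2]; r=np.hypot(P[...,0]-.578,P[...,1]+.343)
    m=(d>0)&(z>.085)&(z<.2)&(r<.09); q=P[m]; print(n,np.round([q.min(0),q.max(0)],3))
    ring=q[np.hypot(q[:,0]-.578,q[:,1]+.343)>.068]; print(np.round(np.median(ring,0),4), np.round(np.linalg.lstsq(np.c_[ring[:,:2]-[.578,-.343],np.ones(len(ring))],ring[:,2],rcond=None)[0],3))
    u,v=proj(c,[.578,-.343,.11])[0].astype(int); cv2.imwrite(f"pics/{n}5.png",cv2.resize(im[v-60:v+60,u-80:u+80],None,fx=4,fy=4))
    lid=(d>0)&(abs(P[...,0]-.75)<.11)&(abs(P[...,1]-.02)<.1)&(z>.06)&(z<.1)&(P[...,0]<.83); print("lid",np.round(np.median(P[lid],0),3))
E
```

```text
time: 19.65
position: [0.5776, -0.3427, 0.179]
tool_rot: [2.099, 2.335, 0.005]
ft_force: [0.5, 0.1, -3.3]
grip_width: 0.159
grip_force: 40.0
pos [ 0.5776 -0.3427  0.179 ] shift mm [-0.4  0.3  1. ] turn [ 0.2  -0.06  0.1 ] q7 0.617 t 19.65
scene [[ 0.501 -0.415  0.102]
 [ 0.649 -0.263  0.2  ]]
[ 0.532  -0.3     0.1071] [-0.01   0.018  0.108]
lid [0.714 0.006 0.068]
side [[ 0.502 -0.409  0.098]
 [ 0.653 -0.261  0.2  ]]
[ 0.5589 -0.2932  0.1031] [ 0.019 -0.002  0.104]
lid [0.72  0.008 0.066]
```

View pics/side5.png

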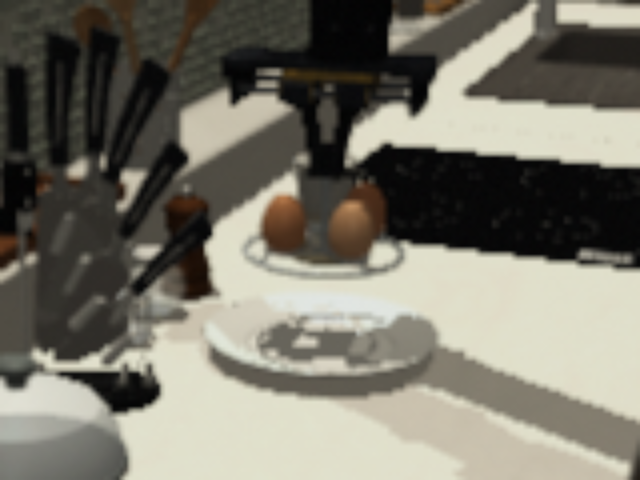

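The rack hangs level (tilt under 0.02 rad), with its ring at about 0.10 m, centred over the plate. All three eggs are seated, at (283,225), (352,230) and (372,205). I'm handing it in.

```bash
python3 -c "
from bench import ctrl
print(ctrl.close_job())"
```

```text
the job is handed in; nothing more can be done
None
```

The job is handed in, though the judge's verdict was not returned: the dial measured within about 1° of the keep-warm dot, and the rack with all three eggs seated is held level and still over the plate's centre, ring about 10 cm above the worktop.

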